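# Set a camshaft up under the dial indicator

## Task

Set the camshaft up for its cam lift check: lay it in the two V-blocks of the rotary index plate with its gear between them, then turn the plate by its knob until its rim notch clicks onto the spring roller and the cam lobe next to the gear is under the dial indicator, and only then slide the indicator down onto the lobe until its plunger is pushed in about 4 mm of its 10 mm. Treat the parts gently: pick the camshaft up by its gear with a light grip (40 N at most), set it down without dropping or knocking it, never run the plunger to its end stop, and leave the other parts on the bench alone.

Things in the scene. Friction and masses are not known exactly. Their poses are not given: they have to be found in the camera images.
- camshaft: Loose steel camshaft, 0.42 kg, 112 mm long, leaning on the bench on the rim of its timing gear and on its tail. Origin: on the bench beneath it at the start. For its geometry use gear.
- gear (a point): Centre of the camshaft gear. y runs along the shaft from tail to gear, z square to it (up once level; at the start the shaft tilts 19 degrees, gear end high). Gear: 72 mm diameter, 10 mm thick (y -5 to 5). Stub to y +25, shaft 14 to 25 mm thick to its tail at y -87; cam lobes at y -31 to -19 and -57 to -45, 17 mm high at most. Grip the gear across its faces near the top.
- fixture: Gauging fixture, heavy, fixed: grey base 250 x 335 mm, 16 mm high, origin at its underside below the plate's axis. In its frame the plate's axis is at x 0, y 0, the round column (24 mm, 252 mm high) at x 30, y 165 mm.
- plate_turn (a joint): Angle of the round index plate (240 mm diameter, top 42 mm above the bench), rad; grows as it turns clockwise seen from above. 0: V-blocks on the fixture's -x side. 1.571: a spring roller drops into the rim notch, V-blocks under the indicator. It is stiff enough to stay where it is left; the click needs some 8 N at the knob.
- plate_knob (a point): Middle of the plate's black turning knob, 22 mm diameter, 29 mm high, upright, 100 mm from the plate's axis, 33 mm above the plate; moves with the plate. Axes are those of the plate.
- index_plate: Round index plate, 240 mm across, with two dark V-blocks (8 mm thick, 90 degree Vs, 32 mm wide at their tops, 46 mm high) screwed 96 mm apart on it near its rim. Origin on its axis, 12 mm below its top; in its frame the line of the Vs is at x -75 mm, along y.
- gear_seat (a point): Where the gear's centre lies once the shaft rests in both Vs: 42 mm above the plate's top, in the plate's frame at x -75, y +31 mm; the V-blocks are at y +18 and -78 mm from here. y is the shaft's direction from tail to gear. The seated gear clears the plate by 6 mm, and the nearer V-block by 9 mm.
- carriage_slide (a joint): How far the indicator's carriage has been slid down the column, m: 0 at the top, 0.070 lowest. It stays where it is left (about 8 N of friction). With the seated camshaft below it the plunger touches the lobe at about 0.050; until 0.020 the plunger passes over the gear.
- carriage_knob (a point): Middle of the black knob that moves the carriage: 22 mm diameter, 32 mm high, upright on a rod 80 mm from the column towards the robot.
- carriage: Carriage on the column, carrying the dial indicator: a 58 mm round dial facing the robot, stem and plunger pointing down. Origin: on the column's axis, at the dial's height. One turn of the needle is 10 mm of plunger.
- plunger_travel (a joint): How far the indicator's sprung plunger is pushed in, m: 0 free, 0.010 end stop.
- plunger_tip (a point): Lowest point of the plunger.
- piston_rod: Bystander: loose aluminium piston with its rod, 170 mm long, lying on its side.
- spark_plug: Bystander: loose spark plug, 76 mm long, lying to the right of the fixture.
- spanner_b: Bystander: loose spanner, 127 mm long, lying to the left of the fixture.

How it is judged:
On the way, in this order (a step that is already met when the one before it is completed fails the run):
1. the camshaft lies in both V-blocks, gear at its seat, and is let go (x of gear in the frame of gear_seat between -0.004 and 0.004 m and y of gear in the frame of gear_seat between -0.008 and 0.008 m and z of gear in the frame of gear_seat between -0.004 and 0.004 m and angle between the y axis of gear and the y axis of gear_seat, either way round below 0.06 rad and contact force between the fingers and camshaft below 0.1 N), for 0.2 s.
2. the plate is turned to its click position with the camshaft still in the V-blocks and the plunger still free (x of gear in the frame of gear_seat between -0.004 and 0.004 m and y of gear in the frame of gear_seat between -0.008 and 0.008 m and z of gear in the frame of gear_seat between -0.004 and 0.004 m and angle between the y axis of gear and the y axis of gear_seat, either way round below 0.06 rad and value of joint plate_turn between 1.531 and 1.611 rad and value of joint plunger_travel below 0.001 m), for 0.2 s.
At the end, for the whole second after the job is handed in: The camshaft rests in both V-blocks (gear centre within 4 mm across and in height, 8 mm along), the plate is within 0.04 rad of its click position, the plunger is pushed in 2 to 6 mm by the lobe, and the camshaft is free and at rest (all of step 1 and value of joint plate_turn between 1.531 and 1.611 rad and value of joint plunger_travel between 0.002 and 0.006 m and linear speed of camshaft below 0.01 m/s); the robot touches nothing.
It fails at once if the camshaft gripped with more than 50 N a finger (100 N over both) (contact force between the fingers and camshaft above 100 N).
It fails at once if the camshaft knocked or pressed onto the fixture with more than 25 N (contact force between fixture and camshaft above 25 N).
It fails at once if the indicator pressed on the camshaft with more than 8 N (contact force between carriage and camshaft above 8 N).
It fails at once if the piston, spark plug or spanner moved by more than 20 mm (distance of any of piston_rod, spark_plug, spanner_b from where it was at the start of the episode above 0.02 m).
It fails at once if the camshaft let fall (moving faster than 0.25 m/s with no finger on it) (linear speed of camshaft above 0.25 m/s and contact force between the fingers and camshaft below 0.1 N).
It also fails if it takes over 72 s, if anything falls off the work surface, if the arm or the gripper's body presses on something with over 40 N, if the wrist force passes 120 N, or if a joint passes its speed limit or range.

## Robot

A 7-joint arm with a two-finger parallel gripper is mounted at the origin on a cart in front of the work surface, level with it; the furniture and walls round the work are solid. World frame = base frame: x ahead of the robot, y to its left, z up, the work surface at z = 0. Lengths are in m, angles in rad, forces in N, time in s.
With the tool pointing down it reaches from about 0.4 to 0.85 m from the base axis. Payload 10.4 kg.
Tool frame: the origin (TCP) lies midway between the tips of the shut fingers; the grasp point (between the pads) lies 19 mm behind it (r.grasp_offset is the distance from the TCP to the grasp point, in m); x points along the fingers, y is the direction in which the jaws open and shut, and the axes are right-handed (so a half turn about x gives the same grasp; the last joint's range is limited). The gripper opens to 87 mm and grips with 3 to 60 N. Pads are 19 mm wide; open, the fingers measure 117 mm over their backs; the gripper's body (75 mm by 190 mm) begins 51 mm behind the grasp point.
Start: joints at [1.177, 0.332, -0.065, 1.46, 0.022, 1.35, -0.088], TCP at [0.226, -0.583, 0.223] pointing down, gripper open.
Joint ranges: [-2.6, 2.6], [-0.5, 2.12], [-1.47, 1.34], [0.16, 2.42], [-1.27, 4.41], [0.06, 2.06], [-2.6, 2.6]. Speed limits (rad/s): [2.22, 2.22, 2.79, 2.79, 3.14, 3.14, 3.14].

## Interface

Orientations are given as a unit quaternion [x, y, z, w].
In Python, from bench import r, vision, close_job gives the robot as it stands. The module is installed in compiled form; this text tells all that it offers.
- The arm moves only by the shell command python3 -m pendant 'ROWS' [OPENING] [FORCE]. ROWS is text: rows parted by semicolons, each of 6 numbers parted by spaces: the shift along the tool's x, y, z in units of 0.25 m (1.0 is 0.25 m), then the turn, a rotation vector about the tool's x, y, z in units of 1.5 rad (1.0 is 1.5 rad). A call has 1 to 8 rows; each row is the pose to reach, as a shift and turn from the pose commanded when the call began, along the tool's axes at that moment; what a row does not reach only later rows make up. A row lasts 1/10 s, in which the tool goes at most 50 mm and 8.59 degrees, less where a joint would pass 70% of its speed; a pose out of reach is approached as far as the arm can. A call with a number of a shift or a turn outside -1 to 1 is refused whole. A call with a gripper value outside its range is refused whole. OPENING is the gripper command: -1 is shut, 1 is fully open, values between are in proportion, set as the call begins (- or left out, the last holds). The fingers move at their own pace and stop on an object; FORCE is the grip in N (left out, the last holds). Time passes only in rows, so rows that repeat a pose let the fingers close. It gives the time, the measured TCP pose, the force and the opening at its end, in the units of the state.
- r.read_state(): the state, without advancing time (a new reading comes with each control period).
- vision.camera(name): name is "scene" or "side" or "wrist"; returns (picture, depth): 480x640x3 uint8, blue, green, red; 480x640 float32, m along the optical axis (not along the pixel's ray), 0 where there is no reading.
- vision.get_calibration(name): a dict with "camera_matrix" (3x3 intrinsics, pixels), "rvec" (rotation vector, rad) and "tvec" (3), from world to camera coordinates, as OpenCV has them. Camera axes: x right, y down, z forward; pixel columns grow to the right and rows downward; lengths in m; the calibration is good to about 2 mm. A picture is of the moment at which its call begins: read the wrist's pose just before it. get_calibration takes no time and is no camera call; for the wrist camera it gives the pose at the moment of the call.
- close_job(): hands the job in, once; it reports no verdict.
The state is a dict: "time": time; "joint_positions": joint angles; "joint_vel": joint speeds; "joint_torque": joint torques, N m; "ee_pos": TCP position; "eef_rot": TCP orientation; "ft_force": force on the tool from outside, world axes, zero at the start; "torque": the same for the moment, N m; "width": finger opening in m.
Only numpy, scipy, OpenCV 4.12 (cv2) and the standard library are available. Lean on these libraries where they do the work, as an engineer would, in place of code of your own. Each camera call takes 0.05 s, during which the arm holds its last target. There are 200 camera calls.

## Working session

There is one attempt and no reset: what is moved stays moved. The work goes in short steps, Python scripts to look and compute and a shell command to move; the robot and the scene stay as the last step left them, time stands still between calls to the robot, and variables do not carry over. Pictures are saved under pics/ and viewed, about 8 in all and at most 12, crops included, and the job is handed in when it is done.

```bash
mkdir -p pics
cat > h.py <<'E'
import numpy as np,cv2
from scipy.spatial.transform import Rotation as R
from bench import r,vision,close_job
def cal(n):
    c=vision.get_calibration(n);K=np.array(c['camera_matrix']);Rm=cv2.Rodrigues(np.array(c['rvec'],float))[0];t=np.array(c['tvec'],float).ravel();return K,Rm,t
def shot(n,f=None):
    K,Rm,t=cal(n);im,d=vision.camera(n)
    v,u=np.mgrid[:480,:640]
    P=np.stack([(u-K[0,2])/K[0,0]*d,(v-K[1,2])/K[1,1]*d,d],-1)
    W=(P-t)@Rm; W[d==0]=np.nan
    if f: cv2.imwrite('pics/'+f,im); np.save('pics/'+f[:-4]+'.npy',W)
    return im,W
def tool(p=None,rotv=None):
    """shift row units to bring TCP to world p from the present pose"""
    s=r.read_state();q=R.from_quat(s['eef_rot'])
    return q.inv().apply(np.array(p)-s['ee_pos'])/0.25
E
python3 - <<'E'
from h import *
s=r.read_state();print({k:np.round(v,3) for k,v in s.items()});print(R.from_quat(s['eef_rot']).as_matrix().round(3), r.grasp_offset)
a,_=shot('scene','s0.png');b,_=shot('side','d0.png')
for n in('scene','side'):
    K,Rm,t=cal(n);print(n,(-Rm.T@t).round(3),Rm[2].round(2))
E
```

```text
{'time': np.float64(0.0), 'joint_positions': array([ 1.177,  0.333, -0.065,  1.461,  0.022,  1.35 , -0.089]), 'joint_vel': array([-0.002,  0.001,  0.   ,  0.   , -0.001,  0.   , -0.001]), 'joint_torque': array([-1.0000e-03, -6.2324e+01,  2.3000e-02, -3.8991e+01, -6.2000e-02,
        3.9000e-02,  0.0000e+00]), 'ee_pos': array([ 0.226, -0.582,  0.222]), 'eef_rot': array([-0.695, -0.131,  0.695, -0.13 ]), 'ft_force': array([-0.129,  1.127,  0.237]), 'torque': array([ 0.054,  0.025, -0.009]), 'width': np.float64(0.087)}
[[-0.001  0.362 -0.932]
 [ 0.001 -0.932 -0.362]
 [-1.    -0.002  0.   ]] 0.0187
scene [-0.072  0.738  0.732] [ 0.56 -0.64 -0.52]
side [ 0.372 -0.817  0.749] [ 0.15  0.8  -0.58]
```

View pics/s0.png

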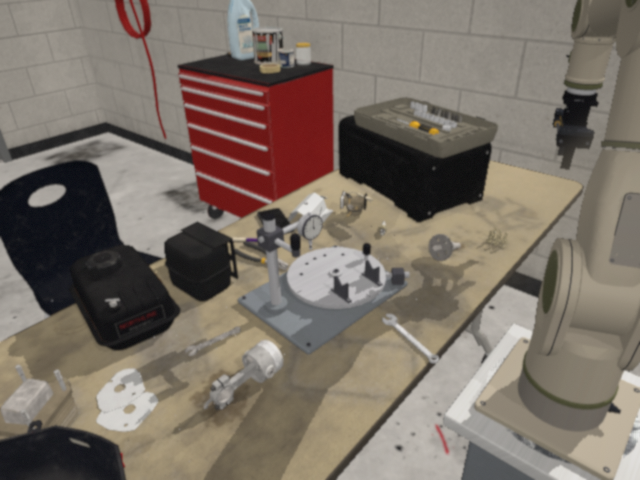

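View pics/d0.png

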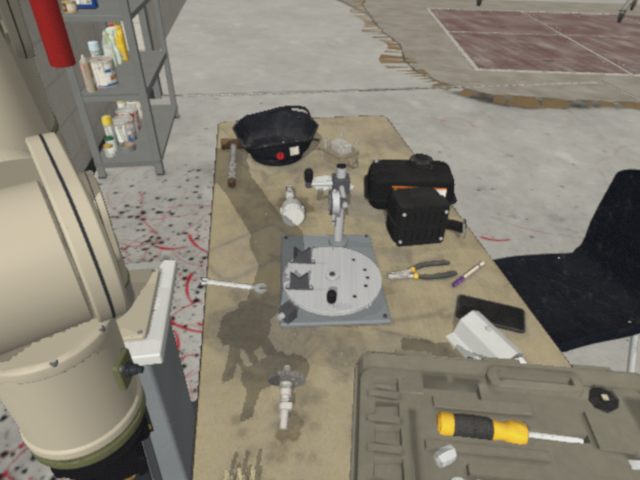

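The side picture shows the camshaft gear at about (287,375) with its tail at (284,425). The V-blocks are at (302,255) and (300,282), the plate knob at (332,296), the column at about (340,200) and the carriage knob at (309,176).

```bash
cat > m.py <<'E'
from h import *
A=np.load('pics/s0.npy');B=np.load('pics/d0.npy')
for n,W,pts in(('side',B,dict(gear=(287,375),tail=(284,425),v1=(302,255),v2=(300,282),knob=(332,296),cknob=(309,176),colTop=(341,168),bl=(281,323),br=(387,322),tl=(283,238),hub=(333,273))),('scene',A,dict(gear=(441,245),knob=(367,250),cknob=(295,243),col=(267,220),v1=(341,285),v2=(372,268)))):
    for k,(u,v) in pts.items(): print(n,k,W[v,u].round(3))
for n,W in(('scene',A),('side',B)):
    V=W.reshape(-1,3);
    x,y,z=V.T
    m=(abs(z-.042)<.004)&(x>.2)&(x<.7)&(y>-.35)&(y<.35)
    p=V[m];print(n,'plate',len(p),p.min(0).round(3),p.max(0).round(3))
    c,rad=cv2.minEnclosingCircle(np.percentile(p,[0],axis=0)[:, :2].astype(np.float32)) if 0 else cv2.minEnclosingCircle(p[:,:2].astype(np.float32));print(np.round(c,3),round(rad,3))
    m=(z>.005)&(z<.14)&(x>.2)&(x<.6)&(y<-.2)&(y>-.48)
    p=V[m];print('shaftpts',len(p),p.mean(0).round(3),p.min(0).round(3),p.max(0).round(3))
    m=(z>.11)&(z<.3)&(x>.3)&(x<.75)&(y>-.1)&(y<.3)
    p=V[m];print('col',len(p),p.min(0).round(3),p.max(0).round(3))
crop=lambda im,a:cv2.resize(im[a[0]:a[1],a[2]:a[3]],None,fx=4,fy=4,interpolation=cv2.INTER_CUBIC)
d=cv2.imread('pics/d0.png');cv2.imwrite('pics/c0.png',np.vstack([crop(d,(235,305,260,400)),crop(d,(355,435,215,355))]))
E
python3 m.py
```

```text
side gear [ 0.403 -0.3    0.066]
side tail [ 0.389 -0.366  0.015]
side v1 [0.473 0.047 0.065]
side v2 [ 0.456 -0.05   0.064]
side knob [ 0.517 -0.126  0.083]
side cknob [0.504 0.146 0.229]
side colTop [0.58  0.134 0.252]
side bl [ 0.405 -0.122  0.014]
side br [ 0.639 -0.152  0.012]
side tl [0.438 0.192 0.016]
side hub [ 0.54  -0.015  0.051]
scene gear [ 0.394 -0.279  0.047]
scene knob [ 0.508 -0.107  0.073]
scene cknob [0.492 0.163 0.232]
scene col [0.574 0.156 0.252]
scene v1 [0.47  0.047 0.072]
scene v2 [ 0.455 -0.052  0.072]
scene plate 4386 [ 0.362 -0.348  0.038] [0.7   0.35  0.046]
[0.583 0.001] 0.368
shaftpts 2274 [ 0.484 -0.394  0.06 ] [ 0.28  -0.48   0.005] [ 0.6  -0.26  0.14]
col 2306 [0.489 0.031 0.11 ] [0.75  0.237 0.255]
side plate 4813 [ 0.366 -0.315  0.038] [0.654 0.319 0.046]
[0.45  0.002] 0.321
shaftpts 1311 [ 0.38  -0.337  0.034] [ 0.284 -0.45   0.005] [ 0.537 -0.203  0.072]
col 1333 [0.492 0.029 0.11 ] [0.75  0.227 0.257]
```

View pics/c0.png

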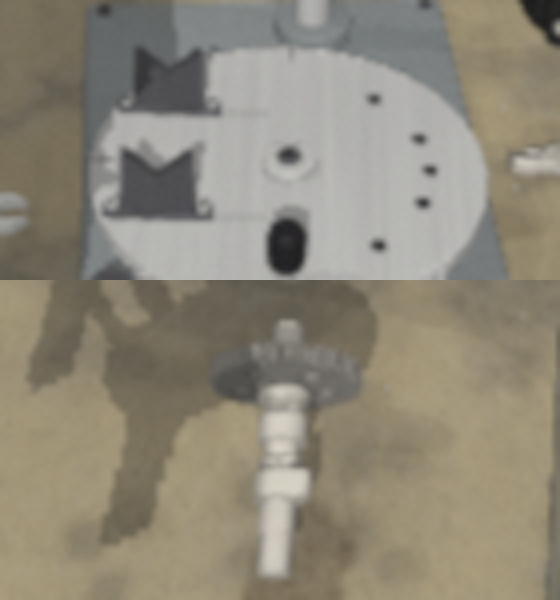

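```bash
cat > m2.py <<'E'
from h import *
from scipy.optimize import least_squares
A=np.load('pics/s0.npy');B=np.load('pics/d0.npy')
for n,W in(('scene',A),('side',B)):
    V=W.reshape(-1,3);V=V[~np.isnan(V[:,0])];x,y,z=V.T
    p=V[(abs(z-.042)<.003)&(np.hypot(x-.54,y+.017)<.135)]
    a=np.arctan2(p[:,1]+.017,p[:,0]-.54);rr=np.hypot(p[:,1]+.017,p[:,0]-.54)
    E=[]
    for b in np.arange(-np.pi,np.pi,.15):
        m=(a>=b)&(a<b+.15)
        if m.sum()>5:
            q=p[m][rr[m].argmax()]; E.append(q[:2])
    E=np.array(E)
    s=least_squares(lambda c:np.hypot(*(E-c[:2]).T)-.120,[.54,-.017],loss='soft_l1',f_scale=.002);print(n,'plate centre',s.x.round(4),abs(s.fun).mean().round(4))
    c=s.x
    p=V[(z>.246)&(np.hypot(x-.58,y-.14)<.03)];print('coltop',len(p),p.mean(0).round(4),np.ptp(p,axis=0).round(3))
    p=V[(abs(z-.014)<.005)&(abs(x-.54)<.17)&(abs(y-.05)<.3)]
    rect=cv2.minAreaRect(p[:,:2].astype(np.float32));print('base',np.round(rect[0],3),np.round(rect[1],3),rect[2])
    p=V[(z>.068)&(z<.1)&(np.hypot(x-.512,y+.115)<.025)];print('knob',len(p),p.mean(0).round(4),p.min(0).round(3),p.max(0).round(3))
    p=V[(z>.08)&(z<.094)&(np.hypot(x-.512,y+.115)<.025)];print('knobtop',len(p),p.mean(0).round(4))
    p=V[(z>.215)&(z<.26)&(np.hypot(x-.5,y-.152)<.03)];print('cknob',len(p),p.mean(0).round(4),p.min(0).round(3),p.max(0).round(3))
    p=V[(z>.05)&(z<.1)&(x<c[0]-.04)&(x>c[0]-.13)&(y>-.1)&(y<.1)]
    for lab,m in(('near',p[:,1]<0),('far',p[:,1]>0)):
        q=p[m];print('V',lab,len(q),q.mean(0).round(4),q.min(0).round(3),q.max(0).round(3))
    p=V[(z>.008)&(z<.12)&(abs(x-.4)<.06)&(abs(y+.32)<.09)]
    print('cam',len(p),p.min(0).round(3),p.max(0).round(3))
    for z0 in np.arange(.01,.08,.01):
        q=p[abs(p[:,2]-z0)<.005]
        if len(q): print(z0.round(2),len(q),q.mean(0).round(3),q.min(0).round(3)[:2],q.max(0).round(3)[:2])
E
python3 m2.py
```

```text
scene plate centre [ 0.5331 -0.0143] 0.001
coltop 90 [0.5779 0.1486 0.2521] [0.026 0.024 0.009]
base [0.569 0.104] [0.496 0.3  ] 84.15868377685547
knob 70 [ 0.5118 -0.1079  0.0787] [ 0.504 -0.121  0.069] [ 0.523 -0.101  0.087]
knobtop 34 [ 0.5129 -0.1097  0.0837]
cknob 165 [0.4963 0.1586 0.2321] [0.489 0.147 0.216] [0.508 0.166 0.244]
V near 219 [ 0.4484 -0.0448  0.0688] [ 0.409 -0.099  0.05 ] [ 0.477 -0.036  0.09 ]
V far 212 [0.4671 0.0503 0.0693] [0.443 0.04  0.05 ] [0.492 0.057 0.088]
cam 552 [ 0.362 -0.372  0.008] [ 0.436 -0.26   0.071]
0.01 55 [ 0.395 -0.295  0.012] [ 0.372 -0.372] [ 0.427 -0.265]
0.02 102 [ 0.394 -0.288  0.02 ] [ 0.367 -0.359] [ 0.431 -0.267]
0.03 76 [ 0.394 -0.288  0.029] [ 0.364 -0.342] [ 0.435 -0.271]
0.04 113 [ 0.396 -0.279  0.04 ] [ 0.362 -0.306] [ 0.436 -0.26 ]
0.05 113 [ 0.397 -0.284  0.049] [ 0.364 -0.299] [ 0.43  -0.261]
0.06 67 [ 0.397 -0.29   0.06 ] [ 0.367 -0.299] [ 0.423 -0.279]
0.07 26 [ 0.397 -0.294  0.067] [ 0.384 -0.302] [ 0.413 -0.287]
side plate centre [ 0.5358 -0.0163] 0.0029
coltop 68 [0.5804 0.1421 0.2529] [0.022 0.025 0.011]
base [0.549 0
[... 181 characters left out ...]
2328] [0.492 0.14  0.215] [0.512 0.16  0.246]
V near 269 [ 0.4516 -0.0501  0.0686] [ 0.415 -0.099  0.05 ] [ 0.482 -0.037  0.092]
V far 225 [0.4707 0.0453 0.0683] [0.444 0.039 0.05 ] [0.495 0.059 0.091]
cam 1028 [ 0.366 -0.37   0.009] [ 0.435 -0.26   0.072]
0.01 57 [ 0.392 -0.345  0.013] [ 0.38 -0.37] [ 0.426 -0.279]
0.02 189 [ 0.393 -0.334  0.02 ] [ 0.369 -0.369] [ 0.433 -0.279]
0.03 244 [ 0.396 -0.32   0.03 ] [ 0.366 -0.346] [ 0.434 -0.28 ]
0.04 201 [ 0.4   -0.299  0.04 ] [ 0.366 -0.317] [ 0.435 -0.26 ]
0.05 134 [ 0.4   -0.286  0.049] [ 0.366 -0.301] [ 0.435 -0.265]
0.06 117 [ 0.4   -0.295  0.06 ] [ 0.372 -0.303] [ 0.427 -0.283]
0.07 86 [ 0.399 -0.295  0.067] [ 0.38  -0.302] [ 0.42  -0.288]
```

```bash
cat >> h.py <<'E'
def Rt(yawdeg,tilt=0):
    """tool x = -gear z, tool y = -gear y; yawdeg: heading of gear y, tilt: deg nose-up"""
    a,t=np.radians([yawdeg,tilt]);d=np.array([np.cos(a),np.sin(a),0]);k=np.array([0,0,1.])
    gy=d*np.cos(t)+k*np.sin(t);gz=-d*np.sin(t)+k*np.cos(t)
    return np.stack([-gz,-gy,np.cross(-gz,-gy)],1)
def row(p,M,base=None):
    """row units from base pose (default present) to TCP p, rotation M; prints"""
    s=r.read_state();q=R.from_quat(s['eef_rot']) if base is None else R.from_matrix(base[1]); p0=np.array(s['ee_pos'] if base is None else base[0])
    a=q.inv().apply(np.array(p)-p0)/.25; b=(q.inv()*R.from_matrix(M)).as_rotvec()/1.5
    print(' '.join('%.3f'%v for v in [*a,*b]))
E
python3 -c "
from h import *
row([.39,-.325,.25],Rt(82.7))"
```

```text
-0.112 -0.722 -0.983 0.332 0.000 0.001
```

```bash
python3 -m pendant '-0.112 -0.722 -0.983 0.332 0 0;-0.112 -0.722 -0.983 0.332 0 0;-0.112 -0.722 -0.983 0.332 0 0;-0.112 -0.722 -0.983 0.332 0 0;-0.112 -0.722 -0.983 0.332 0 0;-0.112 -0.722 -0.983 0.332 0 0;-0.112 -0.722 -0.983 0.332 0 0;-0.112 -0.722 -0.983 0.332 0 0' -0.4 && python3 -m pendant '0 0 0 0 0 0;0 0 0 0 0 0;0 0 0 0 0 0'
python3 - <<'E'
from h import *
K,Rm,t=cal('wrist');im,W=shot('wrist','w1.png')
print((-Rm.T@t).round(3),Rm[2].round(2))
V=W.reshape(-1,3);V=V[~np.isnan(V[:,0])];x,y,z=V.T
p=V[(z>.006)&(z<.12)&(abs(x-.4)<.06)&(abs(y+.32)<.09)]
print(len(p),p.min(0).round(3),p.max(0).round(3))
g=p[p[:,2]>.055];print('top',g.mean(0).round(4),g.min(0).round(3),g.max(0).round(3))
q=p[p[:,1]<-.315]; 
for y0 in np.arange(-.37,-.26,.01):
    k=p[abs(p[:,1]-y0)<.003]
    if len(k): print(y0.round(3),len(k),k.mean(0).round(4),k[:,0].min().round(3),k[:,0].max().round(3),k[:,2].max().round(3))
E
```

```text
time: 0.9
ee_pos: [0.3913, -0.3235, 0.2507]
eef_rot: [0.706, -0.044, -0.706, -0.043]
ft_force: [-0.4, 0.6, 0.5]
width: 0.0314
time: 1.2
ee_pos: [0.3892, -0.3265, 0.2502]
eef_rot: [-0.705, 0.046, 0.706, 0.046]
ft_force: [-0.4, 1.0, 0.7]
width: 0.0262
[ 0.458 -0.336  0.412] [-0.26  0.03 -0.97]
2706 [ 0.366 -0.37   0.006] [ 0.437 -0.26   0.07 ]
top [ 0.401  -0.2942  0.0629] [ 0.372 -0.303  0.055] [ 0.429 -0.282  0.07 ]
-0.37 21 [ 0.3878 -0.3682  0.0126] 0.381 0.393 0.014
-0.36 70 [ 0.3885 -0.3599  0.0149] 0.381 0.395 0.018
-0.35 79 [ 0.3907 -0.35    0.0191] 0.382 0.398 0.023
-0.34 113 [ 0.3953 -0.3399  0.0267] 0.381 0.407 0.031
-0.33 118 [ 0.395  -0.3301  0.0273] 0.382 0.407 0.032
-0.32 99 [ 0.3954 -0.32    0.0293] 0.384 0.405 0.036
-0.31 114 [ 0.3979 -0.3099  0.036 ] 0.386 0.408 0.04
-0.3 304 [ 0.4086 -0.2997  0.0549] 0.384 0.434 0.069
-0.29 310 [ 0.4027 -0.2901  0.0571] 0.366 0.437 0.07
-0.28 247 [ 0.3996 -0.2801  0.0383] 0.368 0.432 0.055
-0.27 139 [ 0.398  -0.2704  0.0368] 0.37 0.412 0.05
```

View pics/w1.png

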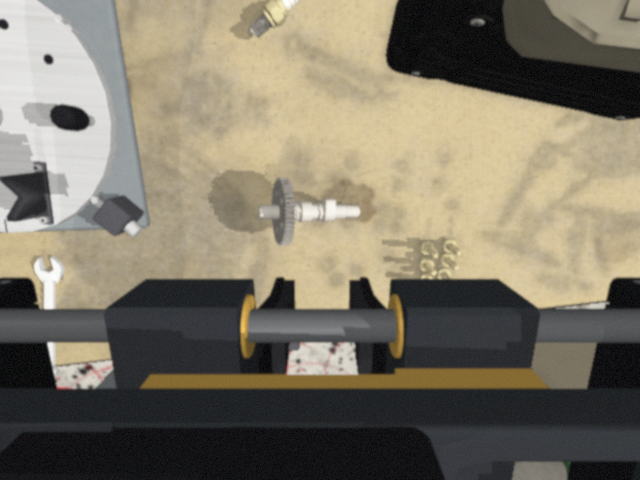

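The wrist picture shows the camshaft lying along the jaw direction, with its stub at (262,212), gear at (285,212) and tail at (358,212). The plate knob is at (70,118), and the heading estimate holds.

Run:
```python
from h import *
W=np.load('pics/w1.npy');V=W.reshape(-1,3);V=V[~np.isnan(V[:,0])];x,y,z=V.T
p=V[(z>.006)&(z<.12)&(abs(x-.4)<.06)&(abs(y+.32)<.09)]
c=np.array([.3995,-.2845,.0357])
for h in(80,82.7,85):
    M=Rt(h,19);G=(p-c)@np.stack([-M[:,2],-M[:,1],-M[:,0]],1) # gear x?,y,z
    g=G[(G[:,2]>.014)&(abs(G[:,1])<.012)]
    print(h,np.percentile(g[:,1],[2,10,50,90,98]).round(4),np.percentile(g[:,0],[1,99]).round(4),np.percentile(g[:,2],99).round(4), np.polyfit(g[:,0],g[:,1],1).round(3))
    if h==82.7:
        for a in range(-90,30,6):
            k=G[abs(G[:,1]*1000-a)<3]
            if len(k): print(a,len(k),(k[:,0].min()*1e3).round(1),(k[:,0].max()*1e3).round(1),(k[:,2].max()*1e3).round(1))
M=Rt(82.7,19)
row(c-M[:,0]*.09,M); row(c-M[:,0]*.016,M)
row(c-M[:,0]*.016,M,(c-M[:,0]*.09,M))
```

```text
80 [-0.0056 -0.0046  0.0005  0.0039  0.0042] [-0.0301  0.0327] 0.0354 [-0.009  0.   ]
82.7 [-0.0061 -0.0048  0.0003  0.004   0.0049] [-0.0287  0.0324] 0.0354 [-0.05  0.  ]
-90 15 -8.8 4.5 6.7
-84 62 -8.8 4.9 8.4
-78 66 -8.4 5.3 8.0
-72 64 -9.0 6.3 9.5
-66 74 -8.6 6.7 8.4
-60 59 -8.5 13.6 11.7
-54 115 -11.2 13.8 12.3
-48 158 -11.8 14.0 12.8
-42 98 -11.0 10.0 11.3
-36 81 -8.3 8.1 8.9
-30 91 -9.4 11.0 11.8
-24 110 -10.6 11.4 12.0
-18 112 -10.9 11.3 11.7
-12 45 -9.3 12.1 12.2
-6 208 -33.1 37.0 35.6
0 571 -32.0 37.1 36.2
6 547 -33.8 24.1 35.0
12 81 -5.5 9.4 8.1
18 88 -5.1 9.7 8.2
24 61 -4.5 9.7 8.3
85 [-0.0071 -0.0052  0.0001  0.0042  0.0057] [-0.0283  0.0328] 0.0354 [-0.088  0.   ]
0.518 -0.054 -0.019 -0.001 0.000 -0.221
0.798 -0.150 -0.019 -0.001 0.000 -0.221
0.296 -0.000 -0.000 0.000 0.000 0.000
```

Run:
```python
from h import *
c=np.array([.401,-.2845,.0357])
M=Rt(80.6,19)
row(c-M[:,0]*.09,M); row(c-M[:,0]*.016,M)
```

```text
0.518 -0.055 -0.021 0.023 0.004 -0.221
0.798 -0.151 -0.024 0.023 0.004 -0.221
```

```bash
python3 -m pendant '0.518 -0.055 -0.021 0.023 0.004 -0.221;0.518 -0.055 -0.021 0.023 0.004 -0.221;0.518 -0.055 -0.021 0.023 0.004 -0.221;0.518 -0.055 -0.021 0.023 0.004 -0.221;0.6 -0.083 -0.022 0.023 0.004 -0.221;0.7 -0.117 -0.023 0.023 0.004 -0.221;0.798 -0.151 -0.024 0.023 0.004 -0.221;0.798 -0.151 -0.024 0.023 0.004 -0.221'; python3 -m pendant '0 0 0 0 0 0;0 0 0 0 0 0'
python3 - <<'E'
from h import *
M=Rt(80.6,19);s=r.read_state();G=(s['ee_pos']-np.array([.401,-.2845,.0357]))@np.stack([-M[:,2],-M[:,1],-M[:,0]],1);print(G.round(4),(R.from_matrix(M).inv()*R.from_quat(s['eef_rot'])).as_rotvec().round(3))
shot('wrist','w2.png')
im=cv2.imread('pics/w2.png');cv2.imwrite('pics/w2c.png',im[150:400,200:460].repeat(2,0).repeat(2,1))
E
```

```text
time: 2.05
ee_pos: [0.4008, -0.2868, 0.0508]
eef_rot: [0.704, 0.061, -0.686, -0.172]
ft_force: [-1.1, 0.5, -0.2]
width: 0.0261
time: 2.25
ee_pos: [0.4019, -0.29, 0.0533]
eef_rot: [0.706, 0.059, -0.685, -0.172]
ft_force: [0.2, -0.1, -0.2]
width: 0.0261
[0.0018 0.0007 0.0183] [-0.003  0.002  0.003]
```

View pics/w2c.png

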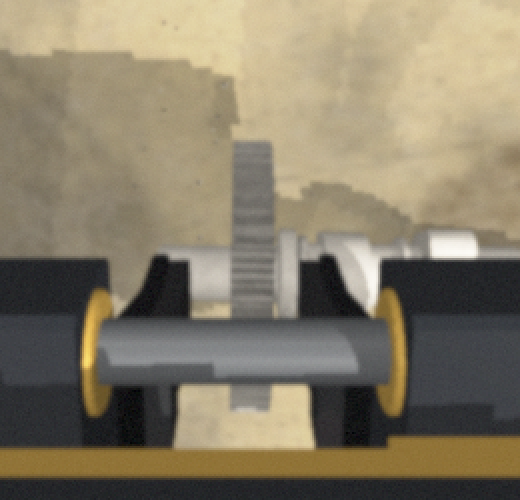

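The gear stands centred between the open fingers (gear at x≈253 in the crop, finger faces at 188 and 302), so I can grip it.

```bash
python3 -m pendant '0.009 0 0 0 0 0;0.009 0 0 0 0 0' ; python3 -m pendant '0 0 0 0 0 0;0 0 0 0 0 0;0 0 0 0 0 0;0 0 0 0 0 0;0 0 0 0 0 0;0 0 0 0 0 0;0 0 0 0 0 0' -1 36
python3 - <<'E'
from h import *
s=r.read_state();q=R.from_quat(s['eef_rot']).as_matrix();c=s['ee_pos'];print(q.round(3))
# lift straight 60mm world
row(c+[0,0,.06],q)
E
```

```text
time: 2.5
ee_pos: [0.4011, -0.2881, 0.0493]
eef_rot: [0.705, 0.06, -0.685, -0.173]
ft_force: [0.4, -0.0, -1.0]
width: 0.0262
time: 3.2
ee_pos: [0.4009, -0.2878, 0.0488]
eef_rot: [0.705, 0.06, -0.686, -0.173]
ft_force: [-0.4, 0.2, -2.1]
width: 0.0097
[[ 0.053 -0.153 -0.987]
 [ 0.321 -0.933  0.161]
 [-0.946 -0.326 -0.   ]]
-0.227 -0.078 -0.000 -0.000 -0.000 -0.000
```

```bash
python3 -m pendant '-0.1 -0.034 0 0 0 0;-0.2 -0.068 0 0 0 0;-0.38 -0.13 0 0 0 0;-0.4 -0.137 0 0 0 0;-0.4 -0.137 0 0 0 0'
python3 - <<'E'
from h import *
print(r.read_state()['joint_positions'].round(2))
for f in('s0','d0'):
    V=np.load(f'pics/{f}.npy').reshape(-1,3);V=V[~np.isnan(V[:,0])];x,y,z=V.T
    for a,b in((.11,.14),(.14,.16),(.16,.18),(.18,.2),(.2,.22),(.22,.24),(.24,.27),(.27,.3)):
        p=V[(z>a)&(z<=b)&(x>.44)&(x<.64)&(y>-.02)&(y<.2)]
        if len(p):
            print(f,a,len(p),p.min(0).round(3)[:2],p.max(0).round(3)[:2])
    p=V[(z>.14)&(z<.3)&(x>.44)&(x<.64)&(y>-.02)&(y<.125)];print('dial',p.min(0).round(3),p.max(0).round(3),np.median(p,axis=0).round(3))
K,Rm,t=cal('wrist');s=r.read_state();print('cam in tool',R.from_quat(s['eef_rot']).inv().apply(-Rm.T@t-s['ee_pos']).round(3))
im,W=shot('side','d1.png')
cv2.imwrite('pics/d1c.png',np.hstack([cv2.resize(im[80:330,200:420],None,fx=2,fy=2)]))
E
```

```text
time: 3.7
ee_pos: [0.4015, -0.2884, 0.1556]
eef_rot: [0.705, 0.059, -0.685, -0.172]
ft_force: [1.6, 0.0, -3.5]
width: 0.0096
[ 0.9   0.25 -0.2   1.75 -0.24  1.32 -0.95]
s0 0.11 127 [0.567 0.136] [0.587 0.16 ]
s0 0.14 101 [0.543 0.057] [0.587 0.159]
s0 0.16 90 [0.535 0.049] [0.588 0.159]
s0 0.18 296 [0.492 0.032] [0.604 0.17 ]
s0 0.2 680 [0.489 0.031] [0.602 0.175]
s0 0.22 477 [0.49  0.038] [0.602 0.17 ]
s0 0.24 165 [0.492 0.135] [0.593 0.165]
dial [0.532 0.031 0.144] [0.586 0.124 0.238] [0.539 0.07  0.208]
d0 0.11 60 [0.571 0.132] [0.593 0.143]
d0 0.14 15 [0.545 0.052] [0.588 0.135]
d0 0.16 19 [0.546 0.053] [0.581 0.14 ]
d0 0.18 91 [0.497 0.031] [0.598 0.158]
d0 0.2 477 [0.492 0.029] [0.601 0.171]
d0 0.22 359 [0.492 0.03 ] [0.604 0.167]
d0 0.24 122 [0.492 0.131] [0.592 0.16 ]
dial [0.534 0.029 0.148] [0.6   0.125 0.239] [0.553 0.05  0.211]
cam in tool [-0.162  0.    -0.07 ]
```

View pics/d1c.png

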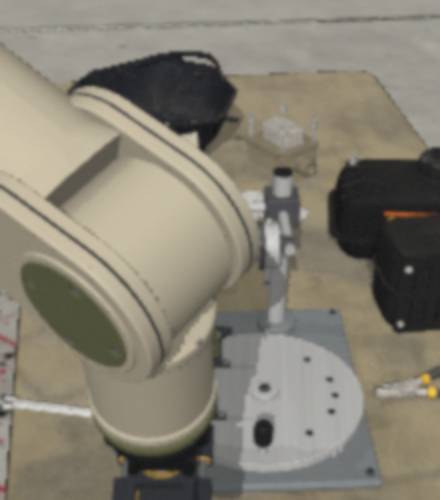

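```bash
cat > held.py <<'E'
from h import *
def held(f):
    s=r.read_state();im,W=shot('wrist',f);V=W.reshape(-1,3);V=V[~np.isnan(V[:,0])]
    G=R.from_quat(s['eef_rot']).inv().apply(V-s['ee_pos'])
    G=G@np.diag([-1,-1,-1.])  # gear-like axes: [z,y,x]
    z,y,x=G.T
    m=(z>-.04)&(z<.03)&(abs(x)<.045)&(y>-.1)&(y<.04)
    for a in range(-95,36,8):
        k=m&(abs(y*1000-a)<3)
        if k.sum()>4: print(a,k.sum(),'x',(x[k].min()*1e3).round(1),(x[k].max()*1e3).round(1),'ztop',(np.percentile(z[k],98)*1e3).round(1))
    g=m&(abs(y)<.015)&(x>.016)
    print('gear y',np.percentile(y[g],[3,50,97]).round(4),'x',x[g].max().round(4))
    return s,V
if __name__=='__main__': held('w3.png')
E
python3 held.py
python3 - <<'E'
from h import *
row([.465,.03,.20],Rt(78.6))
print(np.linalg.norm(np.array([.465,.03,.2])-r.read_state()['ee_pos']))
E
```

```text
-87 186 x -5.0 7.4 ztop -6.5
-79 170 x 0.0 7.6 ztop -6.7
-71 63 x 6.0 8.2 ztop -9.7
-63 76 x 6.4 8.6 ztop -9.3
-55 157 x 8.5 15.0 ztop -2.5
-47 246 x 6.2 14.8 ztop -2.2
-39 112 x 6.0 10.4 ztop -7.6
-31 105 x 6.4 11.2 ztop -6.6
-23 152 x 7.5 11.2 ztop -6.7
-15 290 x -2.5 11.6 ztop 29.3
-7 667 x -28.2 35.4 ztop 28.4
1 1414 x -28.2 35.4 ztop 20.1
9 453 x 5.3 11.4 ztop 29.8
17 149 x -2.6 10.5 ztop -7.1
25 22 x 5.9 6.9 ztop -11.0
gear y [-0.0048 -0.      0.0044] x 0.0354
0.246 -1.285 -0.051 0.024 0.005 0.222
0.3273702412226255
```

```bash
python3 -m pendant '0 -0.06 0 0.003 0 0.03;0 -0.16 -0.003 0.006 0 0.06;0.02 -0.28 -0.006 0.01 0.001 0.1;0.05 -0.4 -0.01 0.014 0.002 0.14;0.08 -0.52 -0.02 0.018 0.003 0.18;0.11 -0.64 -0.025 0.021 0.004 0.2;0.14 -0.76 -0.03 0.024 0.005 0.222;0.14 -0.8 -0.03 0.024 0.005 0.222'
python3 - <<'E'
from h import *
row([.465,.03,.20],Rt(78.6))
E
```

```text
time: 4.6
ee_pos: [0.4404, -0.0868, 0.1852]
eef_rot: [-0.703, 0.068, 0.704, 0.068]
ft_force: [-0.0, -0.1, -3.4]
width: 0.0097
-0.060 -0.477 -0.007 0.004 0.001 -0.001
```

```bash
python3 -m pendant '-0.03 -0.08 0 0.004 0 0;-0.05 -0.2 -0.002 0.004 0 0;-0.06 -0.32 -0.004 0.004 0 0;-0.06 -0.42 -0.006 0.004 0 0;-0.06 -0.477 -0.007 0.004 0 0;-0.06 -0.477 -0.007 0.004 0 0;-0.06 -0.477 -0.007 0.004 0 0'
python3 - <<'E'
from h import *
from held import held
s,V=held('w4.png');print(s['ee_pos'].round(4))
x,y,z=V.T
c=np.array([.5345,-.0153]);th=np.radians(-11.4)
P=(V[:,:2]-c)@np.array([[np.cos(th),-np.sin(th)],[np.sin(th),np.cos(th)]])
px,py=P.T
m=(z>.05)&(z<.095)&(px<-.05)&(px>-.1)
for a,b in((35,60),(-60,-35)):
    k=m&(py*1e3>a)&(py*1e3<b)
    if k.sum():
        t=k&(z>.083)
        print('V',k.sum(),'px',np.percentile(px[k],[2,98]).round(4),'py',np.percentile(py[k],[2,98]).round(4),'top',np.percentile(z[k],98).round(4),'toppts',t.sum(),[ (round(float(px[i]),4),round(float(py[i]),4)) for i in np.flatnonzero(t)[::max(1,t.sum()//12)]])
E
```

```text
time: 5.3
ee_pos: [0.4652, 0.0244, 0.2003]
eef_rot: [-0.703, 0.073, 0.704, 0.072]
ft_force: [0.1, -0.1, -3.3]
width: 0.0098
-87 175 x -5.4 7.6 ztop -6.7
-79 173 x 0.1 7.5 ztop -6.9
-71 62 x 6.2 8.3 ztop -9.7
-63 74 x 6.4 8.2 ztop -9.7
-55 152 x 9.0 15.0 ztop -2.4
-47 247 x 5.8 15.1 ztop -2.6
-39 112 x 5.9 10.4 ztop -7.6
-31 107 x 6.5 11.1 ztop -6.7
-23 152 x 7.7 11.2 ztop -6.3
-15 277 x -2.4 11.4 ztop 28.7
-7 645 x -27.8 35.5 ztop 28.5
1 1366 x -28.2 35.5 ztop 20.1
9 444 x 5.5 11.3 ztop 29.5
17 150 x -2.9 10.4 ztop -6.8
25 25 x 5.7 6.9 ztop -10.7
gear y [-0.0047  0.0001  0.0046] x 0.0356
[0.4652 0.0244 0.2003]
V 706 px [-0.0943 -0.0531] py [0.0451 0.053 ] top 0.0878 toppts 228 [(-0.0537, 0.0529), (-0.0544, 0.0462), (-0.0564, 0.048), (-0.0576, 0.0494), (-0.0596, 0.0504), (-0.0615, 0.0514), (-0.0858, 0.0482), (-0.0878, 0.0489), (-0.0893, 0.0497), (-0.0909, 0.0505), (-0.0924, 0.0513), (-0.094, 0.0521)]
V 995 px [-0.0942 -0.0527] py [-0.0505 -0.0424] top 0.0885 toppts 273 [(-0.0534, -0.0427), (-0.0542, -0.0432), (-0.0564, -0.0426), (-0.0567, -0.0498), (-0.0585, -0.0486), (-0.0603, -0.0499), (-0.0631, -0.0457), (-0.0862, -0.0502), (-0.0885, -0.0429), (-0.0901, -0.0429), (-0.0914, -0.0426), (-0.0931, -0.0428), (-0.0943, -0.0433)]
```

View pics/w4.png

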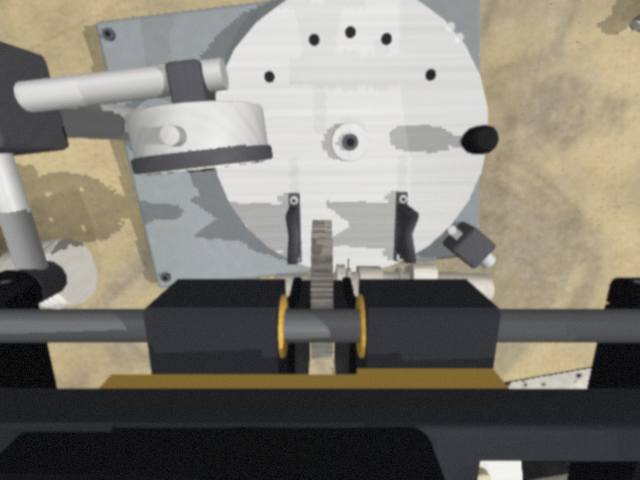

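The wrist picture shows the gear at (322,240) between the V-blocks at (293,228) and (405,228). The dial body at (200,135) is clear of the gripper.

Run:
```python
from h import *
row([.4685,.030,.114],Rt(78.6))
```

```text
0.346 -0.027 -0.007 -0.005 0.000 -0.001
```

```bash
python3 -m pendant '0.05 -0.027 -0.007 -0.005 0 0;0.12 -0.027 -0.007 -0.005 0 0;0.2 -0.027 -0.007 -0.005 0 0;0.27 -0.027 -0.007 -0.005 0 0;0.32 -0.027 -0.007 -0.005 0 0;0.346 -0.027 -0.007 -0.005 0 0;0.346 -0.027 -0.007 -0.005 0 0;0.346 -0.027 -0.007 -0.005 0 0'
python3 - <<'E'
from h import *
row([.4685,.030,.102],Rt(78.6))
E
```

```text
time: 6.15
ee_pos: [0.4695, 0.0313, 0.1154]
eef_rot: [0.704, -0.07, -0.703, -0.069]
ft_force: [0.5, -0.1, -3.9]
width: 0.0098
0.054 0.006 0.003 0.001 -0.002 -0.001
```

```bash
python3 -m pendant '0.01 0.004 0.002 0 0 0;0.02 0.004 0.002 0 0 0;0.03 0.004 0.002 0 0 0;0.04 0.004 0.002 0 0 0;0.044 0.004 0.002 0 0 0;0.044 0.004 0.002 0 0 0;0.044 0.004 0.002 0 0 0'; python3 -m pendant '0.004 0 0 0 0 0;0.008 0 0 0 0 0;0.008 0 0 0 0 0'
```

```text
time: 6.85
ee_pos: [0.4685, 0.0304, 0.104]
eef_rot: [0.704, -0.07, -0.703, -0.069]
ft_force: [0.6, 0.1, -2.7]
width: 0.01
time: 7.15
ee_pos: [0.4684, 0.0304, 0.1018]
eef_rot: [0.704, -0.07, -0.703, -0.069]
ft_force: [0.7, -0.2, -3.7]
width: 0.0097
```

```bash
python3 -m pendant '0.003 0 0 0 0 0;0.003 0 0 0 0 0;0.003 0 0 0 0 0'; python3 -m pendant '0.003 0 0 0 0 0;0.003 0 0 0 0 0;0.003 0 0 0 0 0';python3 -m pendant '0.003 0 0 0 0 0;0.003 0 0 0 0 0;0.003 0 0 0 0 0'
```

```text
time: 7.45
ee_pos: [0.4684, 0.0304, 0.1012]
eef_rot: [0.704, -0.07, -0.703, -0.069]
ft_force: [0.5, -0.6, -3.2]
width: 0.0102
time: 7.75
ee_pos: [0.4685, 0.0304, 0.1004]
eef_rot: [0.704, -0.07, -0.703, -0.069]
ft_force: [-0.7, -0.4, -2.8]
width: 0.0097
time: 8.05
ee_pos: [0.4685, 0.0304, 0.0997]
eef_rot: [0.704, -0.07, -0.703, -0.069]
ft_force: [-0.4, 0.7, -2.5]
width: 0.0099
```

```bash
python3 -m pendant '0.003 0 0 0 0 0;0.003 0 0 0 0 0;0.003 0 0 0 0 0'; python3 -m pendant '0.003 0 0 0 0 0;0.003 0 0 0 0 0;0.003 0 0 0 0 0'
python3 - <<'E'
from held import *
s,V=held('w5.png')
for i in range(3): print(r.read_state()['ft_force'].round(2))
E
```

```text
time: 8.35
ee_pos: [0.4685, 0.0304, 0.0989]
eef_rot: [0.704, -0.07, -0.703, -0.069]
ft_force: [-0.1, 0.1, -3.8]
width: 0.0094
time: 8.65
ee_pos: [0.4685, 0.0305, 0.0983]
eef_rot: [0.704, -0.07, -0.703, -0.069]
ft_force: [-0.4, -0.5, -1.3]
width: 0.0097
-87 174 x -4.5 7.4 ztop -6.7
-79 583 x 0.2 21.3 ztop -7.2
-71 87 x 4.0 20.8 ztop -10.1
-63 72 x 6.1 8.3 ztop -8.9
-55 152 x 8.9 14.9 ztop -2.5
-47 249 x 6.0 14.8 ztop -2.7
-39 113 x 6.1 10.3 ztop -7.5
-31 106 x 6.5 11.0 ztop -7.0
-23 149 x 7.6 11.3 ztop -6.8
-15 280 x -2.3 11.3 ztop 28.3
-7 658 x -28.1 35.3 ztop 28.7
1 1385 x -28.4 35.5 ztop 20.2
9 441 x 5.5 11.3 ztop 29.3
17 555 x -2.7 20.8 ztop -7.4
25 22 x 5.8 6.8 ztop -11.0
gear y [-0.0047  0.0001  0.0141] x 0.0355
[-0.15 -0.46 -1.51]
[-0.15 -0.46 -1.51]
[-0.15 -0.46 -1.51]
```

```bash
python3 -m pendant '0.002 0 0 0 0 0;0.002 0 0 0 0 0;0.002 0 0 0 0 0';  python3 -m pendant '0 0 0 0 0 0;0 0 0 0 0 0'
```

```text
time: 9.0
ee_pos: [0.4686, 0.0305, 0.098]
eef_rot: [0.704, -0.07, -0.703, -0.069]
ft_force: [-2.8, 0.7, 4.6]
width: 0.0099
time: 9.2
ee_pos: [0.4687, 0.0305, 0.098]
eef_rot: [0.704, -0.07, -0.703, -0.069]
ft_force: [-2.3, 1.0, 5.8]
width: 0.0095
```

```bash
python3 -m pendant '0.002 0 0 0 0 0;0.002 0 0 0 0 0;0.002 0 0 0 0 0';  python3 -m pendant '0 0 0 0 0 0;0 0 0 0 0 0'
```

```text
time: 9.5
ee_pos: [0.4688, 0.0307, 0.0978]
eef_rot: [0.704, -0.07, -0.703, -0.069]
ft_force: [-3.9, 1.2, 10.0]
width: 0.0095
time: 9.7
ee_pos: [0.4688, 0.0307, 0.0978]
eef_rot: [0.704, -0.07, -0.703, -0.069]
ft_force: [-2.7, 1.0, 8.7]
width: 0.0098
```

```bash
python3 -m pendant '-0.003 0 0 0 0 0;-0.003 0 0 0 0 0;-0.003 0 0 0 0 0'; python3 -m pendant '0 0 0 0 0 0;0 0 0 0 0 0;0 0 0 0 0 0;0 0 0 0 0 0;0 0 0 0 0 0' -0.5;  python3 - <<'E'
from held import *
s,V=held('w6.png')
E
```

```text
time: 10.0
ee_pos: [0.4686, 0.0306, 0.098]
eef_rot: [0.704, -0.07, -0.703, -0.069]
ft_force: [-1.2, 1.4, 3.4]
width: 0.0102
time: 10.5
ee_pos: [0.4685, 0.0304, 0.0979]
eef_rot: [0.704, -0.07, -0.703, -0.069]
ft_force: [0.9, 0.3, -1.0]
width: 0.0213
-87 36 x 5.2 6.9 ztop -10.6
-79 460 x 5.7 21.0 ztop -9.4
-71 305 x -0.3 20.7 ztop -10.0
-63 76 x 6.2 8.1 ztop -9.7
-55 132 x 8.9 14.9 ztop -2.6
-47 243 x 6.5 14.5 ztop -2.5
-39 106 x 6.5 10.6 ztop -7.5
-31 167 x -5.7 11.0 ztop -3.2
-23 315 x -2.1 11.2 ztop 28.5
-15 483 x 5.8 11.4 ztop 29.0
-7 555 x -28.1 35.4 ztop 18.8
1 1385 x -31.1 35.7 ztop 20.3
9 452 x -10.0 9.9 ztop 26.9
17 854 x 3.9 21.1 ztop 28.9
25 106 x -3.1 8.0 ztop -6.7
gear y [-0.0045  0.0005  0.014 ] x 0.0357
```

```bash
python3 -m pendant '-0.05 0 0 0 0 0;-0.15 0 0 0 0 0;-0.3 0 0 0 0 0;-0.4 0 0 0 0 0;-0.4 0 0 0 0 0;-0.4 0 0 0 0 0'
python3 - <<'E'
from h import *
print(r.read_state()['joint_positions'].round(2))
row([.5147,-.1133,.17],Rt(168.6))
E
```

```text
time: 11.15
ee_pos: [0.4686, 0.0306, 0.1988]
eef_rot: [0.705, -0.07, -0.703, -0.069]
ft_force: [0.3, 0.3, -0.4]
width: 0.0219
[ 0.42  0.04 -0.59  1.86  0.02  1.25 -1.95]
0.117 0.528 -0.293 -1.046 -0.001 -0.003
```

```bash
python3 -m pendant '0 0.528 -0.293 -0.1 0 0;0 0.528 -0.293 -0.2 0 0;0 0.528 -0.293 -0.3 0 0;0 0.528 -0.293 -0.4 0 0;0 0.528 -0.293 -0.5 0 0;0.05 0.528 -0.293 -0.6 0 0;0.1 0.528 -0.293 -0.7 0 0;0.117 0.528 -0.293 -0.8 0 0' -0.15
python3 - <<'E'
from h import *
row([.5147,-.1133,.17],Rt(168.6))
E
```

```text
time: 11.95
ee_pos: [0.513, -0.113, 0.1667]
eef_rot: [-0.622, -0.335, 0.623, -0.335]
ft_force: [0.8, 0.0, -0.2]
width: 0.0369
-0.013 0.006 -0.003 -0.256 0.001 0.001
```

```bash
python3 -m pendant '-0.01 0.003 -0.003 -0.1 0 0;-0.01 0.003 -0.003 -0.2 0 0;-0.01 0.003 -0.003 -0.256 0 0;-0.01 0.003 -0.003 -0.256 0 0;-0.01 0.003 -0.003 -0.256 0 0;-0.01 0.003 -0.003 -0.256 0 0'
python3 - <<'E'
from h import *
s=r.read_state();print(s['joint_positions'].round(2),s['ee_pos'].round(4))
im,W=shot('wrist','w7.png');V=W.reshape(-1,3);V=V[~np.isnan(V[:,0])];x,y,z=V.T
k=(z>.066)&(z<.093)&(np.hypot(x-.5147,y+.1133)<.03);p=V[k];print('knob',k.sum(),p.min(0).round(4),p.max(0).round(4));t=p[p[:,2]>.086];print('top',len(t),t.mean(0).round(4))
row([.5147,-.1133,.060],Rt(168.6))
im,W=shot('scene','s2.png')
cv2.imwrite('pics/s2c.png',cv2.resize(im[160:360,220:480],None,fx=3,fy=3))
E
```

```text
time: 12.55
ee_pos: [0.5152, -0.113, 0.1712]
eef_rot: [-0.549, -0.445, 0.549, -0.446]
ft_force: [-0.2, -0.2, -0.2]
width: 0.037
[ 0.65  0.2  -0.58  1.76  0.12  1.21 -0.17] [ 0.5152 -0.113   0.1712]
knob 737 [ 0.505  -0.1235  0.0661] [ 0.5265 -0.1022  0.0865]
top 4 [ 0.52   -0.1117  0.0863]
0.445 -0.002 0.001 -0.006 0.001 -0.001
```

View pics/s2c.png

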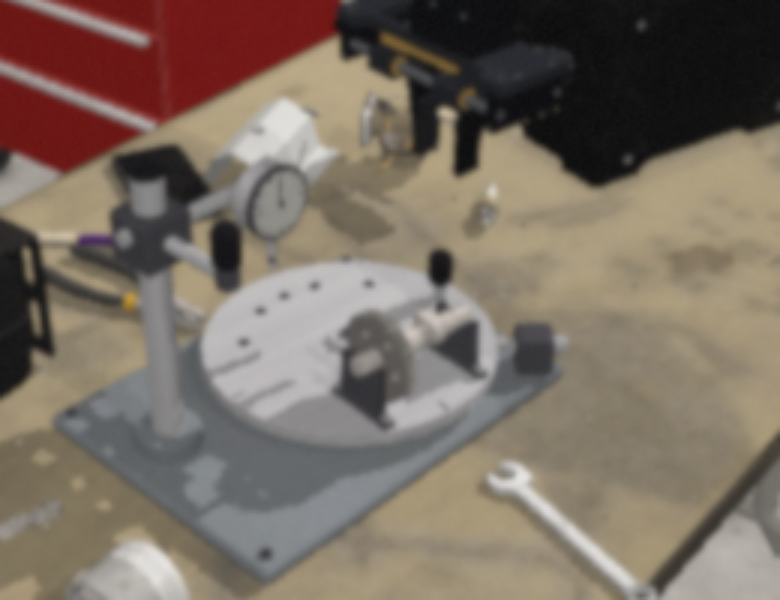

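The scene picture shows the camshaft seated in both V-blocks, gear between them at about (385,350) in the crop. The dial reads zero and the plate knob at (440,268) is free.

```bash
python3 -m pendant '0.15 -0.001 0.001 -0.006 0 0;0.3 -0.001 0.001 -0.006 0 0;0.4 -0.001 0.001 -0.006 0 0;0.44 -0.001 0.001 -0.006 0 0;0.44 -0.001 0.001 -0.006 0 0;0.44 -0.001 0.001 -0.006 0 0'; python3 -m pendant '0 0 0 0 0 0;0 0 0 0 0 0;0 0 0 0 0 0;0 0 0 0 0 0;0 0 0 0 0 0' -1 25
python3 - <<'E'
from h import *
s=r.read_state();p=s['ee_pos'];c=np.array([.5345,-.0153]);v=p[:2]-c;print(np.hypot(*v),np.degrees(np.arctan2(v[1],v[0])))
M0=R.from_quat(s['eef_rot']).as_matrix()
for a in range(5,91,5):
    Q=R.from_euler('z',-a,degrees=True).as_matrix();w=Q[:2,:2]@v
    print(a,end=': ');row([*(c+w),p[2]],Q@M0)
E
```

```text
time: 13.25
ee_pos: [0.5161, -0.1135, 0.0627]
eef_rot: [0.547, 0.447, -0.546, 0.45]
ft_force: [0.5, 0.1, -0.4]
width: 0.037
time: 13.75
ee_pos: [0.5158, -0.1136, 0.0624]
eef_rot: [0.547, 0.447, -0.547, 0.45]
ft_force: [-0.8, -0.2, 6.5]
width: 0.0209
0.10008088065974526 -100.74345623349893
5: -0.000 -0.035 -0.001 0.058 -0.000 -0.000
10: -0.000 -0.070 -0.005 0.116 -0.000 -0.000
15: -0.000 -0.104 -0.013 0.175 -0.001 -0.000
20: -0.000 -0.137 -0.023 0.233 -0.001 -0.000
25: -0.001 -0.170 -0.036 0.291 -0.001 -0.001
30: -0.001 -0.201 -0.052 0.349 -0.001 -0.001
35: -0.001 -0.230 -0.070 0.407 -0.001 -0.001
40: -0.001 -0.258 -0.091 0.465 -0.001 -0.001
45: -0.001 -0.284 -0.115 0.524 -0.002 -0.001
50: -0.001 -0.308 -0.140 0.582 -0.002 -0.001
55: -0.001 -0.330 -0.168 0.640 -0.002 -0.001
60: -0.001 -0.349 -0.197 0.698 -0.002 -0.001
65: -0.002 -0.365 -0.228 0.756 -0.002 -0.001
70: -0.002 -0.379 -0.260 0.814 -0.003 -0.001
75: -0.002 -0.389 -0.293 0.873 -0.003 -0.002
80: -0.002 -0.397 -0.327 0.931 -0.003 -0.002
85: -0.002 -0.402 -0.362 0.989 -0.003 -0.002
90: -0.002 -0.404 -0.397 1.047 -0.003 -0.002
```

```bash
python3 -m pendant '0 -0.014 0 0.023 0 0;0 -0.035 -0.001 0.058 0 0;0 -0.053 -0.003 0.087 0 0;0 -0.07 -0.005 0.116 0 0;0 -0.087 -0.009 0.145 0 0;0 -0.104 -0.013 0.175 0 0;0 -0.12 -0.018 0.204 0 0;0 -0.137 -0.023 0.233 0 0'
cat > ks.py <<'E'
from h import *
s=r.read_state();p=s['ee_pos'];c=np.array([.5345,-.0153]);v=p[:2]-c;print('r',np.hypot(*v),'ang',np.degrees(np.arctan2(v[1],v[0])),s['joint_positions'].round(2))
E
python3 ks.py
```

```text
time: 14.55
ee_pos: [0.4836, -0.101, 0.0623]
eef_rot: [0.617, 0.345, -0.616, 0.347]
ft_force: [0.3, 1.2, 5.5]
width: 0.0209
r 0.09970534491719654 ang -120.68065566401793 [ 0.59  0.25 -0.53  1.96  0.15  0.97 -0.56]
```

```bash
for i in 1; do python3 -m pendant '0 -0.018 0 0.029 0 0;0 -0.035 -0.001 0.058 0 0;0 -0.053 -0.003 0.087 0 0;0 -0.07 -0.005 0.116 0 0;0 -0.087 -0.009 0.145 0 0;0 -0.104 -0.013 0.175 0 0;0 -0.12 -0.018 0.204 0 0;0 -0.137 -0.023 0.233 0 0'; done; python3 ks.py;  python3 -m pendant '0 -0.018 0 0.029 0 0;0 -0.035 -0.001 0.058 0 0;0 -0.053 -0.003 0.087 0 0;0 -0.07 -0.005 0.116 0 0;0 -0.087 -0.009 0.145 0 0;0 -0.104 -0.013 0.175 0 0;0 -0.12 -0.018 0.204 0 0;0 -0.137 -0.023 0.233 0 0'; python3 ks.py
```

```text
time: 15.35
ee_pos: [0.4575, -0.0782, 0.0623]
eef_rot: [0.668, 0.232, -0.666, 0.235]
ft_force: [1.9, 0.9, 5.2]
width: 0.0209
r 0.09944422320584663 ang -140.731666062244 [ 0.55  0.18 -0.51  2.03  0.11  0.95 -0.92]
time: 16.15
ee_pos: [0.4406, -0.0479, 0.0623]
eef_rot: [0.699, 0.113, -0.697, 0.115]
ft_force: [0.6, 0.9, 6.3]
width: 0.0212
r 0.09939626274730966 ang -160.86398269266863 [ 0.49  0.13 -0.51  2.08  0.08  0.94 -1.31]
```

```bash
python3 -m pendant '0 -0.018 0 0.029 0 0;0 -0.035 -0.001 0.058 0 0;0 -0.053 -0.003 0.087 0 0;0 -0.07 -0.005 0.116 0 0;0 -0.087 -0.009 0.145 0 0;0 -0.104 -0.013 0.175 0 0;0 -0.104 -0.013 0.175 0 0'; python3 ks.py;  python3 -m pendant '0 -0.014 0 0.023 0 0;0 -0.014 0 0.023 0 0'; python3 -m pendant '0 -0.014 0 0.023 0 0;0 -0.014 0 0.023 0 0';python3 -m pendant '0 -0.014 0 0.023 0 0;0 -0.014 0 0.023 0 0';python3 ks.py
```

```text
time: 16.85
ee_pos: [0.4353, -0.0215, 0.0623]
eef_rot: [0.708, 0.021, -0.706, 0.023]
ft_force: [-0.9, 1.3, 9.1]
width: 0.0209
r 0.09941747385857404 ang -176.42159985036724 [ 0.44  0.12 -0.51  2.1   0.07  0.94 -1.62]
time: 17.05
ee_pos: [0.4351, -0.0182, 0.0622]
eef_rot: [0.708, 0.009, -0.706, 0.011]
ft_force: [-0.6, 0.8, 8.5]
width: 0.0211
time: 17.25
ee_pos: [0.435, -0.0147, 0.0623]
eef_rot: [0.708, -0.003, -0.706, -0.002]
ft_force: [-0.8, 2.8, 8.6]
width: 0.0207
time: 17.45
ee_pos: [0.435, -0.0123, 0.0622]
eef_rot: [0.708, -0.016, -0.706, -0.014]
ft_force: [-0.0, -2.3, 8.5]
width: 0.0208
r 0.09950938572632106 ang 178.25973006613657 [ 0.42  0.12 -0.52  2.1   0.08  0.94 -1.75]
```

```bash
for i in 1; do :; done; python3 -m pendant '0 -0.007 0 0.012 0 0;0 -0.007 0 0.012 0 0'; python3 -m pendant '0 -0.007 0 0.012 0 0;0 -0.007 0 0.012 0 0'; python3 -m pendant '0 -0.007 0 0.012 0 0;0 -0.007 0 0.012 0 0'; python3 -m pendant '0 -0.007 0 0.012 0 0;0 -0.007 0 0.012 0 0'; python3 ks.py
```

```text
time: 17.65
ee_pos: [0.4351, -0.0108, 0.0623]
eef_rot: [0.708, -0.022, -0.706, -0.02]
ft_force: [-0.7, -4.2, 8.3]
width: 0.0208
time: 17.85
ee_pos: [0.4352, -0.0085, 0.0623]
eef_rot: [0.708, -0.028, -0.705, -0.026]
ft_force: [-0.7, -0.6, 9.6]
width: 0.0212
time: 18.05
ee_pos: [0.4354, -0.0062, 0.0623]
eef_rot: [0.708, -0.034, -0.705, -0.033]
ft_force: [-1.3, 1.6, 9.4]
width: 0.0211
time: 18.25
ee_pos: [0.4355, -0.0046, 0.0623]
eef_rot: [0.707, -0.04, -0.705, -0.039]
ft_force: [-0.5, 0.6, 9.8]
width: 0.021
r 0.0995402960734728 ang 173.84032150673644 [ 0.4   0.12 -0.52  2.1   0.08  0.94 -1.84]
```

```bash
python3 -m pendant '0 -0.005 0 0.008 0 0;0 -0.005 0 0.008 0 0'; python3 -m pendant '0 -0.005 0 0.008 0 0;0 -0.005 0 0.008 0 0'; python3 ks.py
```

```text
time: 18.45
ee_pos: [0.4356, -0.0043, 0.0622]
eef_rot: [0.707, -0.045, -0.704, -0.043]
ft_force: [-1.4, -3.4, 9.7]
width: 0.0212
time: 18.65
ee_pos: [0.4357, -0.0042, 0.0622]
eef_rot: [0.707, -0.05, -0.704, -0.047]
ft_force: [-0.7, -7.1, 8.7]
width: 0.0211
r 0.09941424915975129 ang 173.57028809490373 [ 0.4   0.12 -0.52  2.1   0.08  0.94 -1.87]
```

```bash
python3 -m pendant '0 0.01 0 -0.016 0 0;0 0.01 0 -0.016 0 0'; python3 ks.py; python3 -m pendant '0 0 0 0 0 0;0 0 0 0 0 0;0 0 0 0 0 0;0 0 0 0 0 0;0 0 0 0 0 0' -0.15; python3 -m pendant '-0.1 0 0 0 0 0;-0.3 0 0 0 0 0;-0.5 0 0 0 0 0;-0.7 0 0 0 0 0;-0.9 0 0 0 0 0;-0.95 0 0 0 0 0;-0.95 0 0 0 0 0'
python3 - <<'E'
from h import *
s=r.read_state();print(s['joint_positions'].round(2))
im,W=shot('wrist','w8.png')
V=W.reshape(-1,3);V=V[~np.isnan(V[:,0])];x,y,z=V.T
k=(z>.066)&(z<.095)&(np.hypot(x-.435,y+.005)<.03);p=V[k];print('knob',k.sum(),p.min(0).round(4),p.max(0).round(4))
k=(z>.2)&(z<.26)&(np.hypot(x-.5,y-.153)<.025);p=V[k];print('cknob',k.sum(),p.min(0).round(4) if k.sum() else '',p.max(0).round(4) if k.sum() else '')
row([.5,.153,.30],Rt(84))
im,W=shot('scene','s3.png')
cv2.imwrite('pics/s3c.png',cv2.resize(im[160:360,220:480],None,fx=3,fy=3))
E
```

```text
time: 18.85
ee_pos: [0.4356, -0.005, 0.0623]
eef_rot: [0.707, -0.04, -0.705, -0.039]
ft_force: [-0.2, -1.1, 7.1]
width: 0.0209
r 0.09938860526353087 ang 174.06347200754763 [ 0.4   0.12 -0.52  2.1   0.08  0.94 -1.84]
time: 19.35
ee_pos: [0.4343, -0.0049, 0.0611]
eef_rot: [0.706, -0.04, -0.706, -0.039]
ft_force: [0.0, -0.7, -0.2]
width: 0.0365
time: 20.05
ee_pos: [0.4351, -0.0044, 0.3007]
eef_rot: [0.708, -0.041, -0.704, -0.039]
ft_force: [-0.4, -0.6, -0.6]
width: 0.0371
[ 0.45 -0.11 -0.49  1.78 -0.05  1.46 -1.72]
knob 332 [ 0.4249 -0.0158  0.0666] [0.4463 0.0054 0.0864]
cknob 2343 [0.4905 0.1425 0.2   ] [0.525  0.1625 0.2452]
-0.006 -0.655 -0.190 -0.005 -0.002 -0.001
```

View pics/s3c.png

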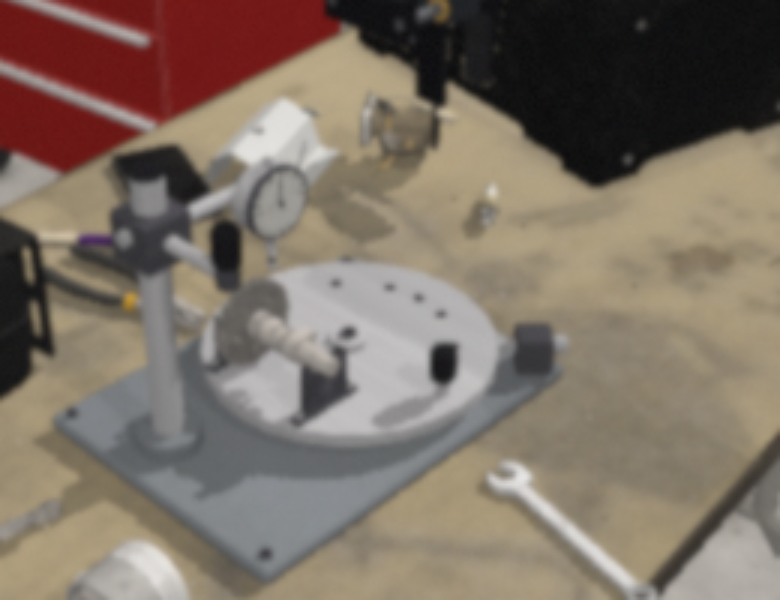

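The plate has clicked into place with the camshaft still seated under the indicator. The gear is at about (250,320) in the crop, the dial reads zero and the carriage knob is at (226,250).

```bash
python3 -m pendant '-0.006 -0.15 -0.05 0 0 0;-0.006 -0.35 -0.1 0 0 0;-0.006 -0.5 -0.15 0 0 0;-0.006 -0.62 -0.19 0 0 0;-0.006 -0.653 -0.196 0 0 0;-0.006 -0.653 -0.196 0 0 0;-0.006 -0.653 -0.196 0 0 0;-0.006 -0.653 -0.196 0 0 0'
python3 - <<'E'
from h import *
print(r.read_state()['joint_positions'].round(2))
row([.5015,.1525,.212],Rt(84))
E
```

```text
time: 20.95
ee_pos: [0.501, 0.1506, 0.2997]
eef_rot: [0.706, -0.041, -0.706, -0.04]
ft_force: [-0.2, -0.5, -0.2]
width: 0.0366
[ 0.25  0.13 -0.68  1.57  0.08  1.47 -2.13]
0.351 -0.009 -0.001 -0.007 -0.001 -0.002
```

```bash
python3 -m pendant '0.1 -0.007 -0.001 0 0 0;0.2 -0.007 -0.001 0 0 0;0.3 -0.007 -0.001 0 0 0;0.345 -0.007 -0.001 0 0 0;0.345 -0.007 -0.001 0 0 0;0.345 -0.007 -0.001 0 0 0'; python3 -m pendant '0 0 0 0 0 0;0 0 0 0 0 0;0 0 0 0 0 0;0 0 0 0 0 0;0 0 0 0 0 0' -1 30; python3 -c "
from h import *
print(r.read_state()['joint_positions'].round(2))"
```

```text
time: 21.55
ee_pos: [0.5021, 0.1535, 0.2148]
eef_rot: [0.707, -0.041, -0.705, -0.039]
ft_force: [-0.6, 0.6, 0.6]
width: 0.0369
time: 22.05
ee_pos: [0.5021, 0.1543, 0.2145]
eef_rot: [0.707, -0.04, -0.705, -0.039]
ft_force: [-0.3, 2.9, 4.0]
width: 0.0213
[ 0.24  0.18 -0.69  1.71  0.12  1.3  -2.16]
```

```bash
python3 -m pendant '0.01 0 0 0 0 0;0.03 0 0 0 0 0;0.055 0 0 0 0 0;0.08 0 0 0 0 0;0.105 0 0 0 0 0;0.13 0 0 0 0 0;0.15 0 0 0 0 0;0.16 0 0 0 0 0'; python3 -m pendant '0.008 0 0 0 0 0;0.016 0 0 0 0 0;0.02 0 0 0 0 0;0.02 0 0 0 0 0;0.02 0 0 0 0 0'
python3 - <<'E'
from h import *
im,W=shot('scene','s4.png');a=im[200:310,260:370]
cv2.imwrite('pics/s4c.png',cv2.resize(a,None,fx=5,fy=5,interpolation=cv2.INTER_CUBIC))
E
```

```text
time: 22.85
ee_pos: [0.5021, 0.1543, 0.1738]
eef_rot: [0.707, -0.04, -0.705, -0.039]
ft_force: [1.6, 3.2, 5.3]
width: 0.0211
time: 23.35
ee_pos: [0.5021, 0.1543, 0.1689]
eef_rot: [0.707, -0.04, -0.705, -0.039]
ft_force: [3.0, 5.6, 1.6]
width: 0.0209
```

View pics/s4c.png

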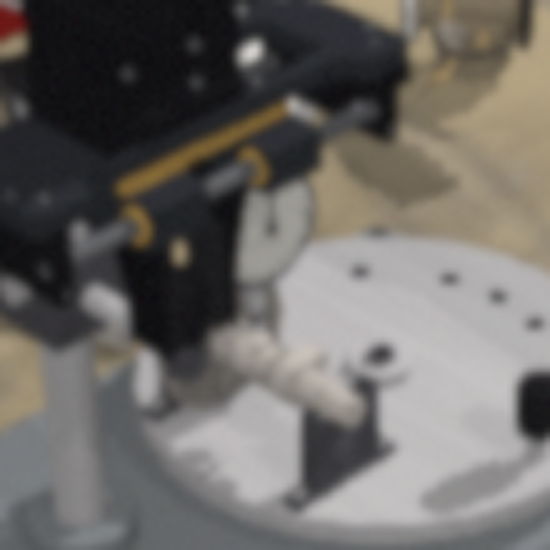

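The carriage has come down and the plunger sits just above the lobe, with the needle still near zero at about (272,215) in the crop.

```bash
python3 -m pendant '0.005 0 0 0 0 0;0.01 0 0 0 0 0;0.015 0 0 0 0 0;0.02 0 0 0 0 0;0.025 0 0 0 0 0;0.03 0 0 0 0 0;0.032 0 0 0 0 0;0.032 0 0 0 0 0'
python3 - <<'E'
from h import *
im,W=shot('scene','s5.png');a=im[200:310,260:370]
cv2.imwrite('pics/s5c.png',cv2.resize(im[230:262,302:330],None,fx=14,fy=14,interpolation=cv2.INTER_CUBIC))
E
```

```text
time: 24.2
ee_pos: [0.5021, 0.1543, 0.1612]
eef_rot: [0.707, -0.04, -0.705, -0.039]
ft_force: [1.4, 6.2, 4.5]
width: 0.0214
```

View pics/s5c.png

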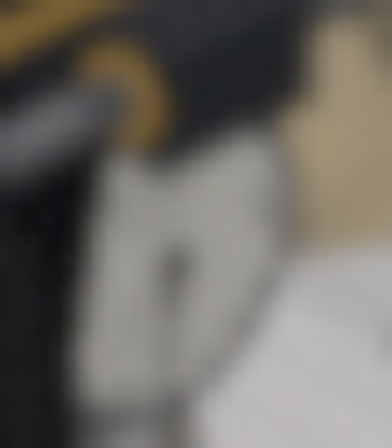

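```bash
python3 -m pendant '0 0 0 0 0 0;0 0 0 0 0 0;0 0 0 0 0 0;0 0 0 0 0 0;0 0 0 0 0 0' -0.15; python3 -m pendant '-0.1 0 0 0 0 0;-0.25 0 0 0 0 0;-0.4 0 0 0 0 0;-0.6 0 0 0 0 0;-0.7 0.15 0.1 0 0 0;-0.7 0.35 0.2 0 0 0;-0.7 0.55 0.3 0 0 0;-0.7 0.7 0.3 0 0 0'
python3 - <<'E'
from h import *
im,W=shot('scene','s6.png');im2,W2=shot('side','d6.png')
A=np.load('pics/s3.npy');
for n,w in(('before',A),('after',W)):
    V=w.reshape(-1,3);V=V[~np.isnan(V[:,0])];x,y,z=V.T
    k=(z>.14)&(z<.26)&(np.hypot(x-.4975,y-.156)<.018);print(n,k.sum(),z[k].max().round(4),z[k].min().round(4))
    k=(z>.1)&(z<.26)&(abs(x-.536)<.006)&(y>.02)&(y<.1);print(' dial',k.sum(),np.percentile(z[k],[2,50,98]).round(4),z[k].max())
V=W2.reshape(-1,3);x,y,z=V.T;k=(z>.14)&(z<.26)&(np.hypot(x-.5,y-.15)<.018);print('side knob',k.sum(),z[k].max())
B=np.load('pics/d0.npy').reshape(-1,3);x,y,z=B.T;k=(z>.14)&(z<.26)&(np.hypot(x-.5,y-.15)<.018);print('side knob before',k.sum(),z[k].max())
b=cv2.imread('pics/s3.png')
# dial image centre by projecting
K,Rm,t=cal('scene')
for zz in(.209,.155):
    p=Rm@np.array([.535,.06,zz])+t;print((K@p/p[2])[:2])
E
```

```text
time: 24.75
ee_pos: [0.5016, 0.1534, 0.1605]
eef_rot: [0.706, -0.041, -0.706, -0.039]
ft_force: [1.1, -0.3, -0.5]
width: 0.0367
time: 25.55
ee_pos: [0.4055, -0.0121, 0.3367]
eef_rot: [0.707, -0.04, -0.705, -0.038]
ft_force: [2.5, -0.3, -0.4]
width: 0.0367
before 243 0.2452 0.1954
 dial 386 [0.1791 0.2057 0.2313] 0.23343226784373527
after 230 0.1914 0.1404
 dial 358 [0.1258 0.1529 0.1784] 0.18012688645808891
side knob 161 0.19348107300952158
side knob before 170 0.24607775662973816
[313.39675255 225.54797259]
[314.10262207 246.76486227]
```

Run:
```python
from h import *
K,Rm,t=cal('scene');a=np.radians(-5.6)
ux=np.array([np.sin(a),-np.cos(a),0]);ux=ux if ux[1]<0 else -ux
def rect(f,zc):
    im=cv2.imread('pics/'+f)
    W=np.load('pics/'+f[:-4]+'.npy').reshape(-1,3);x,y,z=W.T
    k=(abs(z-zc)<.03)&(abs(x-.536)<.006)&(y>.025)&(y<.1);P=W[k];
    c=np.array([np.median(P[:,0]),(np.percentile(P[:,1],2)+np.percentile(P[:,1],98))/2,(np.percentile(P[:,2],2)+np.percentile(P[:,2],98))/2]);print(f,c.round(4))
    g=np.linspace(-.03,.03,300);G=c+g[None,:,None]*ux+(-g)[:,None,None]*np.array([0,0,1.])
    p=(G@Rm.T+t)@K.T;m=(p[...,:2]/p[...,2:]).astype(np.float32)
    o=cv2.remap(im,m[...,0],m[...,1],cv2.INTER_CUBIC)
    h=cv2.cvtColor(o,cv2.COLOR_BGR2GRAY).astype(float)
    th=np.radians(np.arange(0,360,6));pr=[]
    for q in th:
        rr=np.linspace(20,85,30);pr.append(h[(149.5-rr*np.cos(q)).astype(int),(149.5+rr*np.sin(q)).astype(int)].mean())
    pr=np.array(pr);i=np.argsort(pr)[:5];print([(int(j*6),int(pr[j])) for j in i],int(np.median(pr)))
    return o
cv2.imwrite('pics/dial.png',np.hstack([rect('s3.png',.205),rect('s6.png',.152)]))
```

```text
s3.png [0.5362 0.0613 0.2056]
[(6, 131), (12, 132), (0, 134), (18, 136), (138, 138)] 148
s6.png [0.5364 0.0614 0.1522]
[(174, 126), (168, 127), (180, 129), (162, 129), (156, 132)] 151
```

View pics/dial.png

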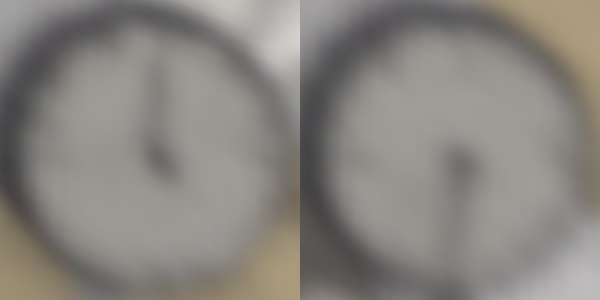

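The needle has gone from about 5° to about 180°, so the plunger is in roughly 5 mm. That is within the limits, but 4 mm is the aim, so I'll regrip the knob and raise it 1 mm.

Run:
```python
from h import *
s=r.read_state();M=R.from_quat(s['eef_rot']).as_matrix()
row([.5018,.154,.30],M)
```

```text
0.143 -0.729 -0.298 -0.000 -0.000 0.000
```

```bash
python3 -m pendant '0 -0.15 -0.1 0 0 0;0 -0.35 -0.2 0 0 0;0 -0.55 -0.3 0 0 0;0 -0.7 -0.298 0 0 0;0 -0.729 -0.298 0 0 0;0.1 -0.729 -0.298 0 0 0;0.143 -0.729 -0.298 0 0 0;0.143 -0.729 -0.298 0 0 0'
python3 - <<'E'
from h import *
row([.5018,.154,.161],Rt(84))
E
```

```text
time: 26.45
ee_pos: [0.5012, 0.1603, 0.2985]
eef_rot: [-0.706, 0.041, 0.706, 0.039]
ft_force: [-0.6, -0.4, -0.0]
width: 0.0372
0.550 0.023 -0.006 -0.006 0.001 -0.002
```

```bash
python3 -m pendant '0.1 0 0 0 0 0;0.1 0 0 0 0 0;0.1 0 0 0 0 0'
python3 - <<'E'
from h import *
row([.5018,.154,.161],Rt(84))
E
```

```text
time: 26.75
ee_pos: [0.5021, 0.1607, 0.276]
eef_rot: [0.707, -0.041, -0.705, -0.039]
ft_force: [-0.2, -0.7, 0.4]
width: 0.0369
0.460 0.026 -0.001 -0.006 -0.001 -0.001
```

```bash
python3 -m pendant '0.1 0.026 -0.001 0 0 0;0.2 0.026 -0.001 0 0 0;0.3 0.026 -0.001 0 0 0;0.4 0.026 -0.001 0 0 0;0.45 0.026 -0.001 0 0 0;0.45 0.026 -0.001 0 0 0;0.45 0.026 -0.001 0 0 0'; python3 -m pendant '0 0 0 0 0 0;0 0 0 0 0 0;0 0 0 0 0 0;0 0 0 0 0 0;0 0 0 0 0 0' -1 30
```

```text
time: 27.45
ee_pos: [0.5023, 0.1548, 0.164]
eef_rot: [0.707, -0.04, -0.705, -0.039]
ft_force: [-0.4, 0.2, 0.9]
width: 0.037
time: 27.95
ee_pos: [0.502, 0.1544, 0.1632]
eef_rot: [0.707, -0.04, -0.705, -0.039]
ft_force: [-2.7, -1.1, 5.6]
width: 0.021
```

```bash
python3 -m pendant '-0.002 0 0 0 0 0;-0.004 0 0 0 0 0;-0.004 0 0 0 0 0;-0.004 0 0 0 0 0'
```

```text
time: 28.35
ee_pos: [0.5019, 0.1544, 0.1634]
eef_rot: [0.707, -0.04, -0.705, -0.039]
ft_force: [5.3, 1.0, -5.4]
width: 0.0211
```

```bash
python3 -m pendant '-0.002 0 0 0 0 0;-0.003 0 0 0 0 0;-0.003 0 0 0 0 0';python3 -m pendant '-0.002 0 0 0 0 0;-0.003 0 0 0 0 0;-0.003 0 0 0 0 0'
```

```text
time: 28.65
ee_pos: [0.5019, 0.1544, 0.1637]
eef_rot: [0.707, -0.04, -0.705, -0.039]
ft_force: [6.9, 0.4, -8.9]
width: 0.0209
time: 28.95
ee_pos: [0.5019, 0.1544, 0.1644]
eef_rot: [0.707, -0.04, -0.705, -0.039]
ft_force: [7.0, 0.8, -9.6]
width: 0.0212
```

```bash
python3 -m pendant '0 0 0 0 0 0;0 0 0 0 0 0;0 0 0 0 0 0;0 0 0 0 0 0;0 0 0 0 0 0' -0.15; python3 -m pendant '-0.1 0 0 0 0 0;-0.25 0 0 0 0 0;-0.4 0 0 0 0 0;-0.6 0 0 0 0 0;-0.7 0.15 0.1 0 0 0;-0.7 0.35 0.2 0 0 0;-0.7 0.55 0.3 0 0 0;-0.7 0.7 0.3 0 0 0'; python3 -m pendant '0 0 0 0 0 0;0 0 0 0 0 0'
python3 - <<'E'
from h import *
shot('scene','s7.png');shot('wrist','w9.png')
K,Rm,t=cal('scene');a=np.radians(-5.6);ux=np.array([np.sin(a),-np.cos(a),0])
for f,zc in(('s0',.2056),('s3',.2056),('s6',.1522),('s7',.1535)):
    im=cv2.imread(f'pics/{f}.png');W=np.load(f'pics/{f}.npy').reshape(-1,3);x,y,z=W.T
    k=(z>.13)&(z<.26)&(np.hypot(x-.4975,y-.156)<.018);kt=z[k].max()
    c=np.array([.5363,.0613,zc]);g=np.linspace(-.03,.03,300);G=c+g[None,:,None]*ux+(-g)[:,None,None]*np.array([0,0,1.])
    p=(G@Rm.T+t)@K.T;m=(p[...,:2]/p[...,2:]).astype(np.float32)
    h=cv2.cvtColor(cv2.remap(im,m[...,0],m[...,1],cv2.INTER_CUBIC),cv2.COLOR_BGR2GRAY).astype(float)
    pr=[]
    for q in np.radians(np.arange(0,360,6)):
        rr=np.linspace(25,85,30);pr.append(h[(161-rr*np.cos(q)).astype(int),(157+rr*np.sin(q)).astype(int)].mean())
    pr=np.array(pr);i=np.argsort(pr)[:6];print(f,'knobtop',kt.round(4),[(int(j*6),int(pr[j])) for j in i],int(np.median(pr)))
# gear & plate knob checks from wrist
V=np.load('pics/w9.npy').reshape(-1,3);V=V[~np.isnan(V[:,0])];x,y,z=V.T
k=(z>.066)&(z<.095)&(np.hypot(x-.435,y+.005)<.03);p=V[k];print('plate knob',k.sum(),((p.min(0)+p.max(0))/2).round(4))
for f in('s3','s7'):
    V=np.load(f'pics/{f}.npy').reshape(-1,3);x,y,z=V.T;k=(z>.095)&(z<.125)&(np.hypot(x-.57,y-.055)<.04)&(x>.556);p=V[k];print('gear top',f,k.sum(),p.mean(0).round(4),p[:,2].max())
print(r.read_state()['time'])
E
```

```text
time: 29.45
ee_pos: [0.5015, 0.1546, 0.1651]
eef_rot: [0.707, -0.04, -0.705, -0.039]
ft_force: [0.5, -0.1, 0.4]
width: 0.0368
time: 30.25
ee_pos: [0.4054, -0.0112, 0.3411]
eef_rot: [0.707, -0.04, -0.705, -0.038]
ft_force: [1.8, -0.6, -0.3]
width: 0.0371
time: 30.45
ee_pos: [0.407, -0.0113, 0.3404]
eef_rot: [0.707, -0.041, -0.705, -0.04]
ft_force: [-0.9, 0.6, 0.9]
width: 0.0368
s0 knobtop 0.2444 [(0, 130), (6, 133), (354, 133), (12, 139), (348, 139), (342, 143)] 151
s3 knobtop 0.2452 [(0, 130), (6, 132), (354, 132), (348, 137), (12, 138), (342, 141)] 150
s6 knobtop 0.1914 [(180, 129), (186, 129), (192, 131), (174, 132), (198, 135), (168, 136)] 152
s7 knobtop 0.193 [(150, 126), (156, 128), (144, 130), (162, 134), (138, 137), (168, 139)] 152
plate knob 270 [ 0.4357 -0.0052  0.0764]
gear top s3 193 [0.5702 0.0609 0.1068] 0.12119725646229634
gear top s7 47 [0.5686 0.0599 0.1049] 0.11930056710259081
30.55
```

Needle at about 151° (it was 184°), so the plunger is in about 4.2 mm. The plate knob hasn't moved and the gear is still at its seated height. Handing in.

```bash
python3 -c "
from bench import close_job
print(close_job())"
```

```text
the job is handed in; nothing more can be done
None
```

The camshaft is set up for its lift check and the job was handed in at about 30.6 s of the 72 s allowed. No verdict is reported, so what follows rests on my own measurements.

- **Camshaft:** I gripped it by the gear at 36 N and lowered it into both V-blocks. The wrist force stayed at or below 10 N, which I estimate put at most about 13 N on the fixture. It stayed in place when released and through the plate turn.
- **Plate:** I turned it by its knob until I felt it drop into the notch. It resisted pushing past that point, and the knob was in the same place at the last check. The direct angle estimate came out near 1.59 rad, inside the 1.531–1.611 window but only good to a couple of degrees.
- **Indicator:** The first slide left the plunger in by about 5 mm, so I regripped the knob and raised the carriage just over 1 mm. The last needle reading was about 151°, or 4.2 mm. The knob height, which is good to a few millimetres, rose 1.6 mm, roughly in line with that.
- **Last state:** The gripper is open and clear of everything.

The last gear-height check was partly hidden by the carriage: 47 points against 193 before, top at 0.119 m against 0.121 m. I did not re-measure the piston, spark plug and spanner at the end, but the arm never went near them.

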